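# Pin the specimen clamp shut

## Robot

A 6-joint arm with a two-finger parallel gripper is mounted at the origin on a cart in front of the work surface, level with it; the furniture and walls round the work are solid. World frame = base frame: x ahead of the robot, y to its left, z up, the work surface at z = 0. Lengths are in m, angles in rad, forces in N, time in s.
With the tool pointing down it reaches from about 0.35 to 0.775 m from the base axis. Payload 5.5 kg.
Tool frame: the origin (TCP) lies between the finger pads; the fingertips stand 17 mm ahead of it and the grasp point (between the pads) lies 2 mm behind it; z points along the fingers, y is the line along which they close (so a half turn about z gives the same grasp; the last joint's range is limited). The gripper opens to 85 mm and grips with 20 to 120 N. Pads are 22 mm wide; open, the fingers measure 114 mm over their backs; the gripper's body (76 mm by 85 mm) begins 54 mm behind the grasp point. The pads swing forward as they close: fully open they stand 13 mm farther back than shut.
Start: joints at [1.03, 0.313, 0.046, 1.304, 0, 1.431], TCP at [0.224, 0.529, 0.248] pointing down, gripper open.
Joint ranges: [-2.76, 2.76], [-0.86, 1.69], [-1.03, 1.26], [-2.2, 2.34], [-1.47, 1.5], [-3.14, 3.14]. Speed limits (rad/s): [2.57, 2.57, 3.14, 3.14, 3.14, 3.14].

## Interface

Orientations are given as a unit quaternion [x, y, z, w].
In Python, from rig import manip gives the robot as it stands. Calls block until the motion is done:
- manip.movep(position, orientation): joint-space move of the TCP to a pose.
- manip.servo_line(position, attitude=None, rate=0.15): straight line of the TCP; attitude=None keeps the orientation; rate is the mean speed in m/s.
- manip.movej(angles): joint-space move.
- manip.move_gripper(opening, grip_force=None): opening from 0.0 (shut) to 1.0 (fully open); grip_force is the grip in N (None keeps the last); returns when the fingers have stopped.
- manip.hold(seconds).
- manip.solve_ik(position, orientation): joint angles nearest the present ones, or None.
- manip.snapshot(name): name is "scene" or "top"; returns a dict with "color" (384x512x3 uint8, red, green, blue), "mtx" (3x3 intrinsics, pixels), "R" (3x3) and "t" (3): a world point X has camera coordinates R X + t. Camera axes: x right, y down, z forward; pixel columns grow to the right and rows downward; lengths in m; the calibration is good to about 2 mm. A picture is of the moment at which its call begins. There is no depth.
A pose or a line that the arm cannot do raises manip.PlanningError and nothing moves.
- manip.job_done(): hands the job in; it is judged then, once.
Readings, each from a call of its own:
- manip.current_time_s(): time.
- manip.current_joint_pos(): joint angles.
- manip.current_joint_vel(): joint speeds.
- manip.current_effort(): joint torques, N m.
- manip.current_position(): TCP position.
- manip.current_ee_rot(): TCP orientation.
- manip.current_contact_force(): force on the tool from outside, world axes, zero at the start.
- manip.current_ft_torque(): the same for the moment, N m.
- manip.current_grip_width(): opening from 0.0 (shut) to 1.0 (fully open).
- manip.current_gripper_force(): force on a finger pad.
Only numpy, scipy, OpenCV 4.12 (cv2) and the standard library are available. Lean on these libraries where they do the work, as an engineer would, in place of code of your own. Each camera call takes 0.05 s, during which the arm holds its last target. There are 200 camera calls.

## Task

The strap of the specimen clamp is closed over the specimen but not yet locked. Lift the longer of the two locking pins up off the hanger and put it down through the hole in the forked end of the clamp until its collar sits flat on top, then let go. Leave the shorter pin hanging where it is.

Things in the scene. Friction and masses are not known exactly. Their poses are not given: they have to be found in the camera images.
- long_pin: longer pin, 121 mm, about 0.15 kg: steel shank 14 mm thick, 70 mm long (last 10 mm tapers to 7 mm), steel collar 34 mm across, 6 mm thick, black round handle 24 mm across. Origin at the centre of the collar's underside, z up the handle: tip at z = -70 mm, handle z = +6 to +51 mm. Starts hanging upright by its collar in either slot of the hanger.
- short_pin: shorter pin, 71 mm, 0.08 kg: same 14 mm shank but 35 mm long, same collar, black handle 18 mm across and 30 mm tall. Origin and axes as for the long pin. Hangs in the other slot and stays there.
- hanger: fixed, of folded grey sheet steel. Origin under the centre of its foot, open front towards -x (the robot). Fork shelf 200 mm long along y, top 120 mm above the table; 18 mm slots at y = +70 and -70 mm, open to the front; a pin hangs at x = 0. Front lips (x = -28 mm) beside the slots rise to 130 mm. Only lips and pins stand above the shelf.
- clamp: fixed specimen clamp, base 190 x 80 x 10 mm, highest point 88 mm. Origin under its centre, x along its length. The forked steel end with the vertical pin hole (two lugs 44 mm square on a web at +y) is at -x, the strap's pivot at +x; a black round specimen is clamped in the middle under the aluminium strap.
- clamp_hole (a point): centre of the mouth of the vertical pin hole, on the flat top of the forked end (88 mm above the table, 55 mm from the clamp's centre towards its -x), z up. 18 mm across, through upper lug, strap end and lower lug, 34 mm in all; free space below, so the long pin's tip hangs clear when its collar rests on top.

How it is judged:
On the way:
1. the long pin is lifted up clear of the hanger's lips (its collar more than 150 mm above the table) (height (world z) of long_pin above 0.15 m), for 0.1 s.
At the end, for the whole second after the job is handed in: the long pin stands upright (within 0.08 rad) through the clamp's hole, its axis within 5 mm of the hole's, its collar down on the top face (within 4 mm), at rest; the short pin still hangs within 20 mm of where it was (horizontal distance between long_pin and clamp_hole below 0.005 m and z of long_pin in the frame of clamp_hole between -0.004 and 0.004 m and angle between long_pin's own z axis and vertical below 0.08 rad and linear speed of long_pin below 0.02 m/s and distance of short_pin from where it was at the start of the episode below 0.02 m); the robot touches nothing.
It fails at once if the short pin is taken or knocked from its place (moved more than 30 mm) (distance of short_pin from where it was at the start of the episode above 0.03 m).
It also fails if it takes over 43 s, if anything falls off the work surface, if the arm or the gripper's body presses on something with over 40 N, if the wrist force passes 120 N, or if a joint passes its speed limit or range.

## Working session

There is one attempt and no reset: what is moved stays moved. The work goes in short steps, each a Python script; the robot and the scene stay as the last script left them, time stands still between calls to the robot, and variables do not carry over. Pictures are saved under pics/ and viewed, at most 10 in all, crops included, and the job is handed in when it is done.

```bash
mkdir -p pics; python3 - <<'E'
from rig import manip
import cv2,numpy as np,pickle
for n in("scene","top"):
    s=manip.snapshot(n); cv2.imwrite(f"pics/{n}0.png",cv2.resize(s["color"][:,:,::-1],(800,600),interpolation=cv2.INTER_CUBIC))
    pickle.dump(s,open(f"{n}0.pkl","wb")); print(n,s["mtx"].tolist(),(-s["R"].T@s["t"]).round(3),s["R"].round(3).tolist())
print(manip.current_ee_rot(),manip.current_time_s())
E
```

```text
scene [[430.5269130982403, 0.0, 269.0841132682635], [0.0, 430.5269130982403, 196.87681683025812], [0.0, 0.0, 1.0]] [-0.048 -0.402  0.934] [[0.637, -0.771, -0.002], [-0.562, -0.463, -0.686], [0.528, 0.438, -0.728]]
top [[406.61928600618097, 0.0, 259.06313662486565], [0.0, 406.61928600618097, 196.2940921476034], [0.0, 0.0, 1.0]] [0.398 0.096 0.946] [[-0.026, -1.0, -0.007], [-0.982, 0.027, -0.189], [0.189, 0.002, -0.982]]
[ 1.99050135e-01  9.79988979e-01 -7.56399004e-04 -2.70659280e-04] 0.1
```

View pics/scene0.png

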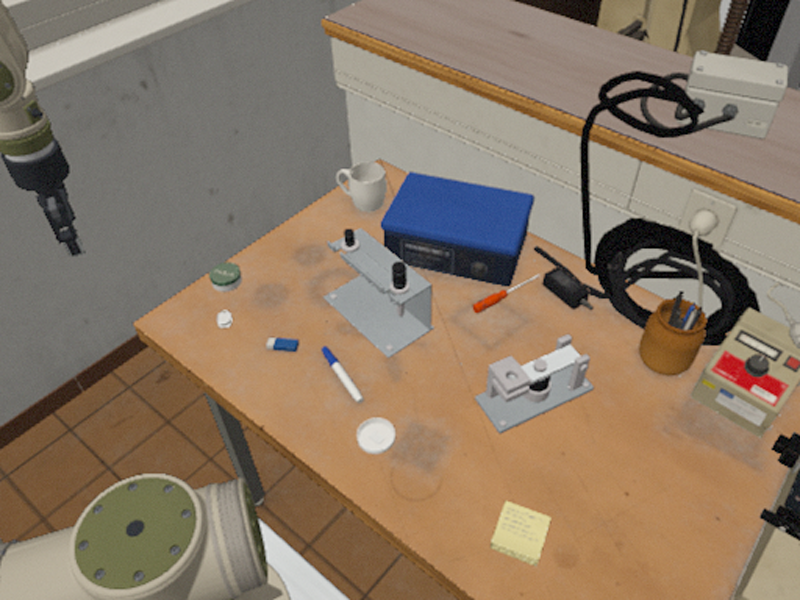

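View pics/top0.png

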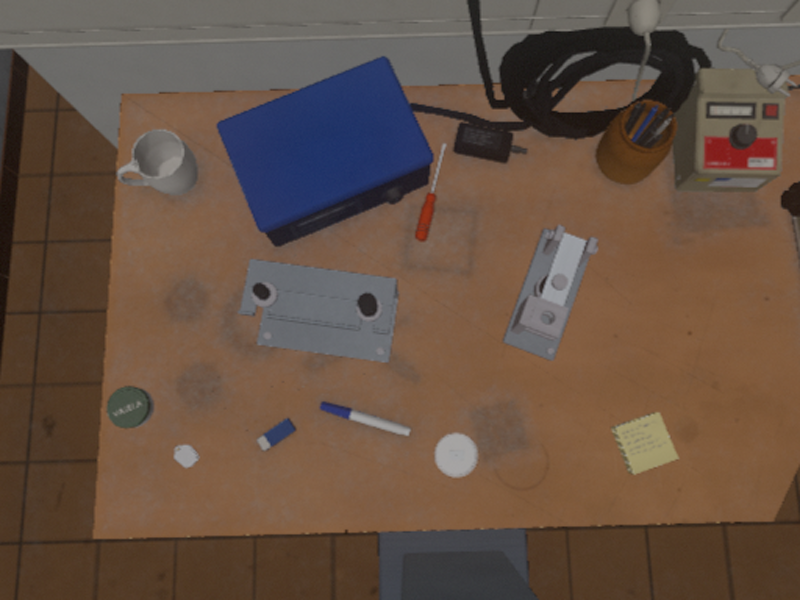

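Scene view: the long pin's handle is at (400,275), the short pin is at (348,240), and the clamp fork is at (510,375). Top view: the long pin is at (368,305), the short pin at (263,292), and the fork hole at (548,318). I'll make zoomed crops to measure precisely.

```bash
python3 - <<'E'
import cv2,numpy as np,pickle
S=pickle.load(open("scene0.pkl","rb"))["color"][:,:,::-1];T=pickle.load(open("top0.pkl","rb"))["color"][:,:,::-1]
def c(I,u,v,k):
    w,h=400//k,300//k
    o=cv2.resize(I[v:v+h,u:u+w],(400,300),interpolation=cv2.INTER_CUBIC)
    for i in range(0,w,10): cv2.line(o,(i*k,0),(i*k,6),(0,0,255),1); cv2.putText(o,str(u+i),(i*k,16),0,.32,(0,0,255))
    for i in range(0,h,10): cv2.line(o,(0,i*k),(6,i*k),(0,0,255),1); cv2.putText(o,str(v+i),(8,i*k+4),0,.32,(0,0,255))
    return o
a=np.vstack([np.hstack([c(S,230,160,8),c(T,210,175,8)]),np.hstack([c(S,302,212,5),c(T,315,143,4)])])
cv2.imwrite("pics/crops.png",a)
E
```

```text
(no output)
```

View pics/crops.png

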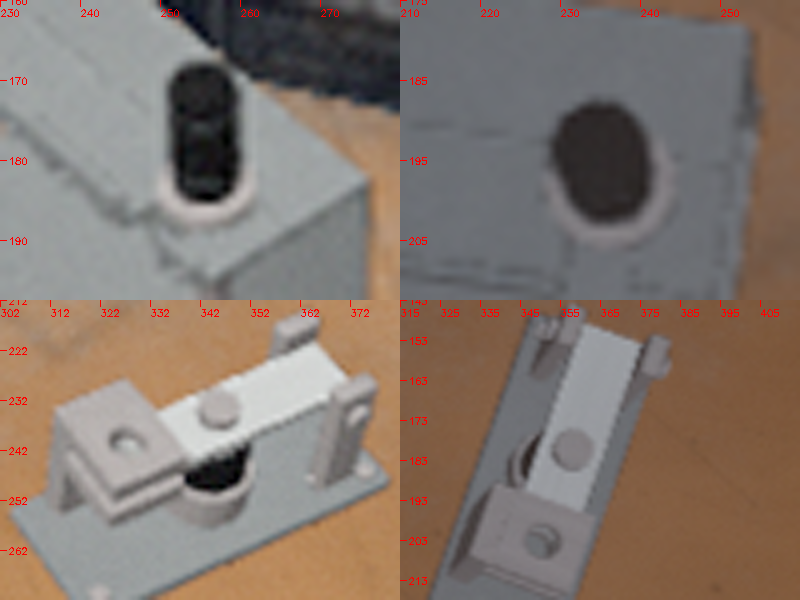

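The crops give the hole mouth at native px (327.1,239.7) in scene and (350.2,202.7) in top. The long pin's handle is a dark blob near (255,176) in scene and (235,195) in top. Next I'll match handle-silhouette centroids to the cylinder model.

```bash
cat >vis.py <<'E'
import cv2,numpy as np
from scipy.optimize import least_squares
def proj(s,X): c=np.atleast_2d(X)@s["R"].T+s["t"]; p=c@s["mtx"].T; return p[:,:2]/p[:,2:]
def onplane(s,uv,z):
    d=s["R"].T@np.linalg.solve(s["mtx"],[*uv,1]); o=-s["R"].T@s["t"]; return o+d*(z-o[2])/d[2]
def blob(s,uv,r=20,th=75):
    u,v=map(int,uv); m=(s["color"][v-r:v+r,u-r:u+r].max(2)<th).astype(np.uint8)
    n,l,st,c=cv2.connectedComponentsWithStats(m); i=min(range(1,n),key=lambda k:np.hypot(*(c[k]-r))if st[k,4]>15 else 99)
    return c[i]+[u-r,v-r],st[i,4]
def modelc(s,x,y,z,r,z0,z1):
    a=np.linspace(0,6.283,40); P=np.vstack([np.c_[x+r*np.cos(a),y+r*np.sin(a),0*a+z+h] for h in(z0,z1)])
    h=cv2.convexHull(proj(s,P).astype(np.float32)); M=cv2.moments(h); return np.array([M["m10"],M["m01"]])/M["m00"],M["m00"]
def handle(ims,uvs,z,r,z0,z1,verbose=True,th=75):
    B=[blob(s,uv,th=th) for s,uv in zip(ims,uvs)]
    out=[]
    for s,b in zip(ims,B):
        f=lambda p:modelc(s,p[0],p[1],z,r,z0,z1)[0]-b[0]
        q=least_squares(f,onplane(s,b[0],z+(z0+z1)/2)[:2],diff_step=1e-3).x
        out.append(q)
        if verbose: print(b[0].round(2),"area",b[1],"model",round(modelc(s,*q,z,r,z0,z1)[1],1),"xy",q.round(4))
    return np.array(out)
E
python3 - <<'E'
import pickle
from vis import *
I=[pickle.load(open(n+"0.pkl","rb")) for n in("scene","top")]
L=handle(I,[(255,176),(235,195)],.12,.012,.006,.051)
S=handle(I,[(223,153),(168,186)],.12,.009,.006,.036)
H=np.array([onplane(I[0],(327.1,239.7),.088),onplane(I[1],(350.2,202.7),.088)])
print("hole",H.round(4),"diff",(H[:,:2]-L).round(4),np.linalg.norm((L-S).mean(0)),(L-S).mean(0))
from rig import manip
d=(L-S).mean(0);a=np.arctan2(d[1],d[0]); print(a)
for k in(0,1):
  b=a+k*np.pi  # tool y along b
  t=b+np.pi/2  # tool x = y x z = rot: z down -> x at b+90
  from scipy.spatial.transform import Rotation as R
  y=np.array([np.cos(b),np.sin(b),0]);z=np.array([0,0,-1.]);x=np.cross(y,z); q=R.from_matrix(np.c_[x,y,z]).as_quat()
  for p in(L.mean(0),H[:,:2].mean(0)):
    for h in(.15,.28): print(k,q.round(4),np.round(manip.solve_ik([*p,h],q),2))
E
```

```text
[260.06 167.26] area 389 model 153.4 xy [0.5899 0.1585]
[234.83 194.41] area 140 model 166.2 xy [0.5558 0.1462]
[223.16 151.66] area 50 model 73.7 xy [0.5793 0.2857]
[166.82 186.02] area 84 model 101.8 xy [0.5788 0.2844]
hole [[ 0.5446 -0.0959  0.088 ]
 [ 0.5436 -0.0961  0.088 ]] diff [[-0.0453 -0.2544]
 [-0.0123 -0.2424]] 0.13280232093876662 [-0.00617613 -0.13265863]
-1.6173192894629247
0 [ 0.9997 -0.0233  0.      0.    ] [ 0.12  0.39 -0.09  1.09  0.   -2.97]
0 [ 0.9997 -0.0233  0.      0.    ] [ 0.12  0.34  0.17  1.39  0.   -2.97]
0 [ 0.9997 -0.0233  0.      0.    ] [-0.32  0.32 -0.19  1.06  0.    2.87]
0 [ 0.9997 -0.0233  0.      0.    ] [-0.32  0.26  0.05  1.36  0.    2.87]
1 [0.0233 0.9997 0.     0.    ] [ 0.12  0.39 -0.09  1.09  0.    0.17]
1 [0.0233 0.9997 0.     0.    ] [0.12 0.34 0.17 1.39 0.   0.17]
1 [0.0233 0.9997 0.     0.    ] [-0.32  0.32 -0.19  1.06  0.   -0.27]
1 [0.0233 0.9997 0.     0.    ] [-0.32  0.26  0.05  1.36  0.   -0.27]
```

In the scene image the long-pin blob merged with the dark box front, so I'll use a tighter threshold there.

```bash
python3 - <<'E'
import pickle
from vis import *
I=[pickle.load(open(n+"0.pkl","rb")) for n in("scene","top")]
I[0]["color"]=I[0]["color"].copy(); I[0]["color"][:,262:275]=255
for th in(55,75,90):
  L=handle(I,[(255,176),(235,195)],.12,.012,.006,.051,th=th)
  S=handle(I,[(223,153),(168,186)],.12,.009,.006,.036,th=th)
  d=(L-S).mean(0); print(th,np.linalg.norm(d),d, np.linalg.norm(L-S,axis=1))
E
```

```text
[255.14 175.99] area 108 model 158.3 xy [0.556  0.1466]
[234.78 194.44] area 127 model 166.2 xy [0.5558 0.1463]
[223.09 151.64] area 47 model 73.7 xy [0.5792 0.2859]
[166.77 186.01] area 69 model 101.8 xy [0.5788 0.2845]
55 0.1406204952919225 [-0.0231242  -0.13870615] [0.14121955 0.14002145]
[255.37 168.47] area 245 model 154.1 xy [0.5783 0.1651]
[234.83 194.41] area 140 model 166.2 xy [0.5558 0.1462]
[223.16 151.66] area 50 model 73.7 xy [0.5793 0.2857]
[166.82 186.02] area 84 model 101.8 xy [0.5788 0.2844]
75 0.12990701205561558 [-0.01196902 -0.12935445] [0.12060556 0.13999731]
[255.31 168.66] area 256 model 154.2 xy [0.5776 0.1647]
[234.97 194.44] area 154 model 166.1 xy [0.5558 0.146 ]
[223.28 151.79] area 53 model 73.8 xy [0.5791 0.2851]
[166.9 186.1] area 92 model 101.7 xy [0.5786 0.2842]
90 0.12984847841518937 [-0.01216747 -0.12927714] [0.12034634 0.14009029]
```

Both cameras agree: long pin at (0.5559, 0.1464), hole at (0.5441, -0.0960), and pin spacing 140.6 mm, close to the nominal 140 mm. I'll grasp with the jaws closing along the hanger's y and lift.

```bash
cat >>vis.py <<'E'
from scipy.spatial.transform import Rotation as R
def downq(b):
    y=np.array([np.cos(b),np.sin(b),0]);z=np.array([0,0,-1.]); return R.from_matrix(np.c_[np.cross(y,z),y,z]).as_quat()
Q=downq(1.4056); PIN=np.array([.5559,.1464]); HOLE=np.array([.5441,-.0960])
E
python3 - <<'E'
import pickle
from rig import manip
from vis import *
manip.movep([*PIN,.24],Q)
manip.servo_line([*PIN,.150])
print("F",np.round(manip.current_contact_force(),1))
manip.move_gripper(0.0,60); print(manip.current_grip_width(),manip.current_gripper_force(),np.round(manip.current_contact_force(),1))
manip.servo_line([*PIN,.258],rate=.1)
print(manip.current_grip_width(),np.round(manip.current_contact_force(),1),manip.current_position(),manip.current_time_s())
manip.movep([*HOLE,.225],Q)   # tip ~ 34 mm above... nominal tip z .123
print(manip.current_position(),manip.current_time_s())
manip.hold(.3)
o=[]
for n in("scene","top"):
    s=manip.snapshot(n);pickle.dump(s,open(n+"1.pkl","wb"));u,v=np.clip(proj(s,[*HOLE,.12])[0].astype(int)-[50,50],0,[411,283])
    print(n,u,v); o.append(cv2.resize(s["color"][v:v+100,u:u+100,::-1],(400,400),interpolation=cv2.INTER_CUBIC))
cv2.imwrite("pics/held.png",np.hstack(o))
E
```

```text
F [ 0.1 -0.5 -0.8]
0.26160318711125374 58.6234974861145 [-0.6 -1.6  4.2]
0.2653687930955615 [ 0.8  0.2 -2. ] [0.55548181 0.14634032 0.25714482] 4.525
[ 0.5442225  -0.09527382  0.2250637 ] 5.4917
scene 278 181
top 303 149
```

View pics/held.png

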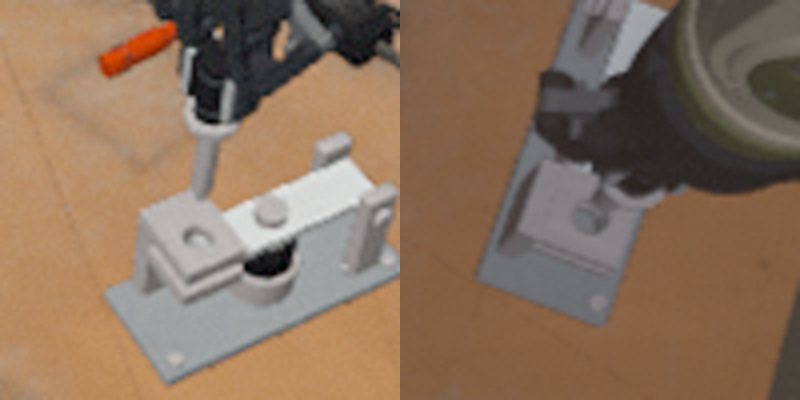

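The pin is held. In the scene crop the collar is near (211,128) and the tip near (203,197). In the top crop the tip is near (603,200) and the hole near (590,218). I'll compare those with a model of an upright pin.

```bash
python3 - <<'E'
import pickle
from vis import *
o=[]
z=.195;a=np.linspace(0,6.283,60)
for n,(u,v,w,h) in(("scene",(310,195,50,50)),("top",(330,175,50,50))):
    s=pickle.load(open(n+"1.pkl","rb")); k=8
    im=cv2.resize(s["color"][v:v+h,u:u+w,::-1],(400,400),interpolation=cv2.INTER_CUBIC); im2=im.copy()
    def ring(c,r,zz,col):
        p=(proj(s,np.c_[c[0]+r*np.cos(a),c[1]+r*np.sin(a),0*a+zz])-[u,v]+.5)*k; cv2.polylines(im,[p.astype(np.int32)],True,col,1)
    c=(.5442,-.0953)
    for r,zz in((.017,z),(.017,z+.006),(.007,z-.06),(.0035,z-.07)): ring(c,r,zz,(0,0,255))
    ring(HOLE,.009,.088,(0,255,0))
    o.append(np.vstack([im[:300] if n=="scene" else im[100:], im2[:300] if n=="scene" else im2[100:]]))
cv2.imwrite("pics/ov.png",np.hstack(o))
E
```

```text
(no output)
```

View pics/ov.png

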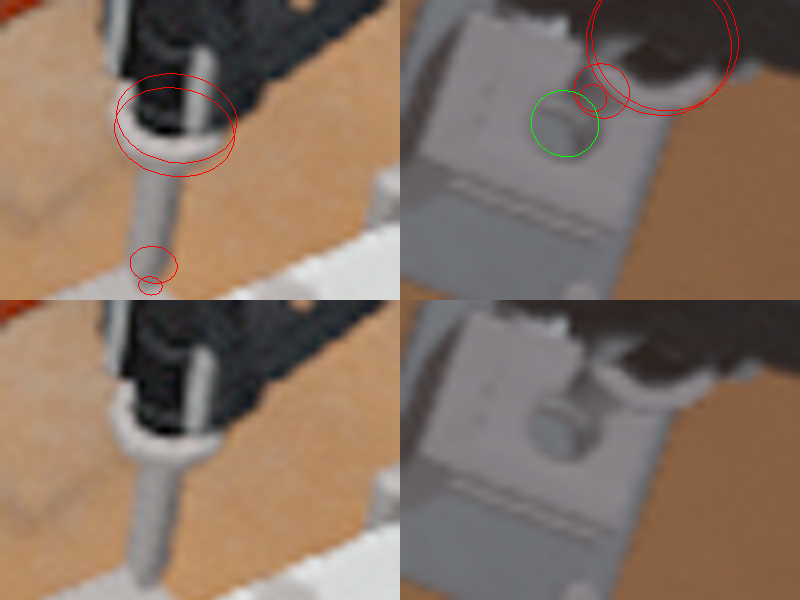

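The overlay shows the tip within about 1 px of the model and the pin upright. The hole may sit about 0.5 px lower in the top view than I measured. I'll go to just above the mouth and check tip against hole, with a contrast-enhanced enlargement.

```bash
python3 - <<'E'
import pickle
from rig import manip
from vis import *
manip.servo_line([.5441,-.0964,.195],rate=.08); manip.hold(.4)
c=np.array(manip.current_position()); print(c,np.round(manip.current_contact_force(),1),manip.current_time_s())
o=[];a=np.linspace(0,6.283,60);z=c[2]-.03
for n in("scene","top"):
    s=manip.snapshot(n);pickle.dump(s,open(n+"2.pkl","wb")); s0=pickle.load(open(n+"0.pkl","rb"))
    u,v=proj(s,[*HOLE,.088])[0].astype(int)-[14,11]; k=14; col=[]
    for q,ring in((s0,(HOLE,.009,.088)),(s,(c,.0035,z-.07))):
        im=q["color"][v:v+21,u:u+28,::-1].astype(float); im=np.clip((im-40)*1.5,0,255).astype(np.uint8)
        im=cv2.resize(im,(392,294),interpolation=cv2.INTER_CUBIC)
        C,r,zz=ring; p=(proj(s,np.c_[C[0]+r*np.cos(a),C[1]+r*np.sin(a),0*a+zz])-[u,v]+.5)*k
        for i in range(0,60,3): cv2.circle(im,tuple(int(t) for t in p[i]),1,(0,0,255),-1)
        col.append(im)
    o.append(np.vstack(col))
cv2.imwrite("pics/tip.png",np.hstack(o))
E
```

```text
[ 0.54428483 -0.09647436  0.19532171] [ 0.5 -0.6 -1.6] 6.8167
```

View pics/tip.png

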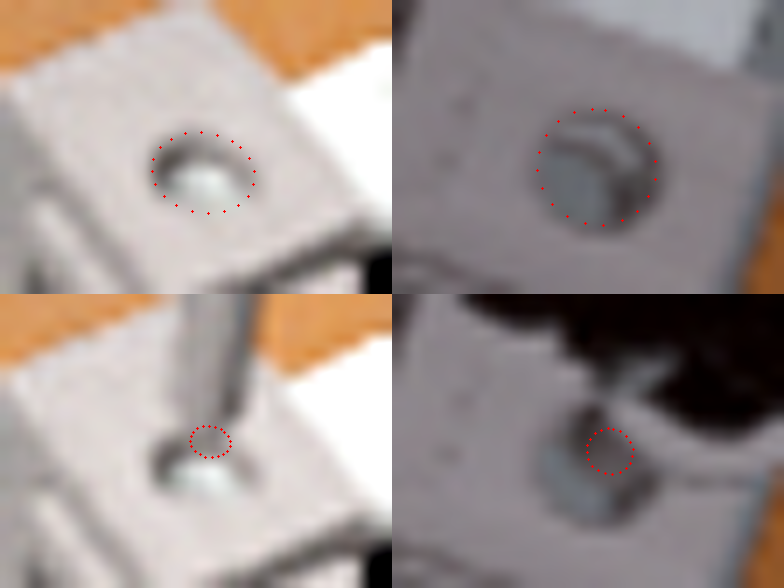

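Bottom row: the tip sits over the hole mouth in both views. The hole centre is about 0.35 px lower in the top view, so I'll shift x by about -0.5 mm. Now a guarded descent.

```bash
python3 - <<'E'
from rig import manip
from vis import *
x,y=.5437,-.0959; z=.193
while z>.110:
    z-=.004; manip.servo_line([x,y,z],rate=.04)
    f=np.array(manip.current_contact_force())
    print(round(z,3),f.round(1),np.round(manip.current_position(),4),round(manip.current_grip_width(),3))
    if f[2]>12 or np.hypot(*f[:2])>25: break
print(manip.current_time_s())
E
```

```text
0.189 [ 0.2  0.2 -1.9] [ 0.5433 -0.0957  0.1884] 0.265
0.185 [-0.3 -0.1 -1.5] [ 0.5435 -0.0958  0.1846] 0.264
0.181 [-0.9 -0.9 -0.9] [ 0.5435 -0.0958  0.1807] 0.268
0.177 [ 0.1 -1.2 -2.6] [ 0.5436 -0.096   0.1767] 0.265
0.173 [ 0.4 -1.6 -3.1] [ 0.5436 -0.096   0.1727] 0.266
0.169 [ 0.6 -0.5 -2.3] [ 0.5436 -0.096   0.1687] 0.266
0.165 [ 0.9 -0.9 -2.1] [ 0.5436 -0.096   0.1647] 0.267
0.161 [ 0.5 -1.1 -2.2] [ 0.5436 -0.096   0.1607] 0.268
0.157 [ 1.7 -2.3 -2.3] [ 0.5436 -0.096   0.1567] 0.263
0.153 [ 1.1 -1.7 -2.6] [ 0.5436 -0.096   0.1527] 0.271
0.149 [ 1.1 -3.5 -2.7] [ 0.5436 -0.096   0.1487] 0.264
0.145 [ 0.9 -2.2 -2.6] [ 0.5436 -0.096   0.1447] 0.266
0.141 [ 1.  -2.1 -3.3] [ 0.5436 -0.096   0.1406] 0.262
0.137 [ 1.5 -2.7 -3. ] [ 0.5436 -0.096   0.1366] 0.269
0.133 [ 1.5 -2.8 -3.2] [ 0.5436 -0.096   0.1327] 0.267
0.129 [ 1.8 -3.8 -2.9] [ 0.5436 -0.096   0.1287] 0.266
0.125 [ 2.  -3.9 -3.4] [ 0.5436 -0.096   0.1246] 0.266
0.121 [ 1.9 -3.6 -3.8] [ 0.5437 -0.0959  0.1206] 0.264
0.117 [-1.8 -2.6  8.4] [ 0.5442 -0.096   0.1186] 0.269
0.113 [-11.4  -0.4  33.8] [ 0.5443 -0.096   0.1185] 0.265
11.9667
```

The collar is seated, with contact at TCP z ≈ 0.1185 (0.118 expected). I'll relieve the press, release, retreat and look.

```bash
python3 - <<'E'
from rig import manip
from vis import *
manip.servo_line([.5437,-.0959,.1185],rate=.04)
print(np.round(manip.current_contact_force(),1))
manip.move_gripper(1.0); manip.hold(.3)
manip.servo_line([.5437,-.0959,.24]); manip.movep([.42,.25,.3],Q); manip.hold(.3)
print(manip.current_time_s())
o=[]
s=[manip.snapshot(n) for n in("scene","top")]
for q in s:
    u,v=np.clip(proj(q,[*HOLE,.1])[0].astype(int)-25,0,None); o.append(cv2.resize(q["color"][v:v+50,u:u+50,::-1],(400,400),interpolation=cv2.INTER_CUBIC))
cv2.imwrite("pics/done.png",np.hstack(o))
print(handle(s,[proj(q,[*HOLE,.117])[0] for q in s],.088,.012,.006,.051,th=55))
print(handle(s,[(223,153),(168,186)],.12,.009,.006,.036,th=55))
E
```

```text
[ 1.6 -4.3  8.5]
15.8417
[327.73 231.89] area 128 model 178.3 xy [ 0.5449 -0.0941]
[351.51 200.76] area 71 model 175.4 xy [ 0.5424 -0.0922]
[[ 0.54490016 -0.09407731]
 [ 0.54236464 -0.0922034 ]]
[223.04 151.6 ] area 45 model 73.7 xy [0.5793 0.2861]
[166.77 186.01] area 69 model 101.8 xy [0.5788 0.2845]
[[0.57928281 0.28614348]
 [0.57879514 0.2844658 ]]
```

View pics/done.png

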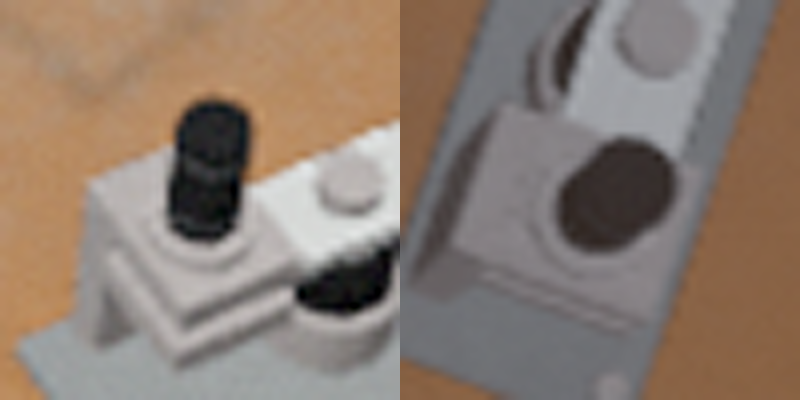

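The pin stands in the hole with its collar on the lug, and the short pin hasn't moved. I'll check that it's upright against the model overlay.

```bash
python3 - <<'E'
from rig import manip
from vis import *
o=[];a=np.linspace(0,6.283,90);c=(.5440,-.0955)
for n in("scene","top"):
    s=manip.snapshot(n);u,v=proj(s,[*HOLE,.115])[0].astype(int)-[16,18];k=12
    im=s["color"][v:v+36,u:u+33,::-1].astype(float);im=cv2.resize(np.clip(im*1.4,0,255).astype(np.uint8),(396,432),interpolation=cv2.INTER_CUBIC)
    for r,z,col in((.017,.088,(0,0,255)),(.017,.094,(0,0,255)),(.012,.094,(0,255,0)),(.012,.139,(0,255,0))):
        for p in (proj(s,np.c_[c[0]+r*np.cos(a),c[1]+r*np.sin(a),0*a+z])-[u,v]+.5)*k: cv2.circle(im,tuple(int(t) for t in p),1,col,-1)
    o.append(im)
cv2.imwrite("pics/chk.png",np.hstack(o))
E
```

```text
(no output)
```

View pics/chk.png

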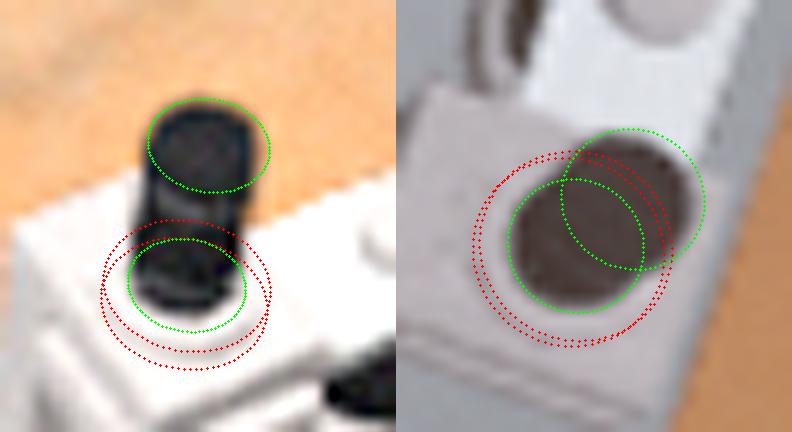

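The upright model matches the handle and collar in both views to under 1 px. Handing the job in.

```bash
python3 -c "
from rig import manip
print(manip.job_done(),manip.current_time_s())"
```

```text
the job is handed in; nothing more can be done
the job is handed in; nothing more can be done
```

The long pin is through the clamp hole, upright with its collar seated on the fork, and released; the short pin still hangs in place. I handed the job in after about 16 s on the robot's clock; the rig returned no verdict.

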